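# Latch the keeper arm over the column in its bench holder

## Robot

A 7-joint arm with a two-finger parallel gripper is mounted at the origin on a cart in front of the work surface, level with it; the furniture and walls round the work are solid. World frame = base frame: x ahead of the robot, y to its left, z up, the work surface at z = 0. Lengths are in m, angles in rad, forces in N, time in s.
With the tool pointing down it reaches from about 0.425 to 1.025 m from the base axis. Payload 9.4 kg.
Tool frame: the origin (TCP) lies between the finger pads; the fingertips stand 8 mm ahead of it and the grasp point (between the pads) lies 11 mm behind it; z points along the fingers, y is the line along which they close (so a half turn about z gives the same grasp; the last joint's range is limited). The gripper opens to 93 mm and grips with 3 to 60 N. Pads are 15 mm wide; open, the fingers measure 128 mm over their backs; the gripper's body (75 mm by 188 mm) begins 65 mm behind the grasp point.
Start: joints at [-1.292, 0.599, -0.003, 1.599, 0.002, 0.943, -0.08], TCP at [0.253, 0.68, 0.227] pointing down, gripper open.
Joint ranges: [-2.57, 2.57], [-0.35, 1.97], [-1.29, 1.29], [0.11, 2.56], [-1.05, 4.19], [0.11, 1.86], [-2.63, 2.63]. Speed limits (rad/s): [2.22, 2.22, 3.01, 3.01, 3.14, 3.14, 3.14].

## Interface

Orientations are given as a rotation vector (axis times angle).
In Python, from bench import sensors, viewer, r gives the robot as it stands.
- The arm moves only by the tool play_rows, never from a script. Its argument "steps" is a list of rows, each a list of 5 numbers: the finger opening in mm, from 0 to 93, then the shift along the tool's x, y, z in mm, then the turn about the tool's z in degrees. In form: [[jaw, dx, dy, dz, twist], ...]. A call has exactly 5 rows; each row is the pose to reach, as a shift and turn from the pose commanded when the call began, along the tool's axes at that moment; what a row does not reach only later rows make up. A row lasts 1/10 s, in which the tool goes at most 50 mm and 8.59 degrees, less where a joint would pass 70% of its speed; a pose out of reach is approached as far as the arm can. A call with a gripper value outside its range is refused whole. The fingers move at their own pace and stop on an object; "squeeze" is the grip in N (left out, the last holds). Time passes only in rows, so rows that repeat a pose let the fingers close, or fill a call up. It gives the time, the measured TCP pose, the force, the opening and the grip force at its end, in the units of the state.
- sensors.read_state(): the state, without advancing time (a new reading comes with each control period).
- viewer.camera(name): name is "scene" or "top" or "wrist"; returns the picture (480x640x3 uint8, blue, green, red); there is no depth.
- viewer.camera_model(name): a dict with "fov_y" (degrees; the focal length in pixels is half the picture's height over the tangent of half this angle, whatever the lens; pixels are square), "cx", "cy" (the principal point, pixels), "R" (3x3) and "t" (3): a world point X has camera coordinates R X + t. Camera axes: x right, y down, z forward; pixel columns grow to the right and rows downward; lengths in m; the calibration is good to about 2 mm. A picture is of the moment at which its call begins: read the wrist's pose just before it. camera_model takes no time and is no camera call; for the wrist camera it gives the pose at the moment of the call.
- r.job_done(): hands the job in; it is judged then, once.
The state is a dict: "time": time; "qpos": joint angles; "joint_vel": joint speeds; "tau": joint torques, N m; "position": TCP position; "tcp_rot": TCP orientation; "ft_force": force on the tool from outside, world axes, zero at the start; "torque": the same for the moment, N m; "grip_width": opening from 0.0 (shut) to 1.0 (fully open); "finger_force": force on a finger pad.
Only numpy, scipy, OpenCV 4.12 (cv2) and the standard library are available. Lean on these libraries where they do the work, as an engineer would, in place of code of your own. Each camera call takes 0.05 s, during which the arm holds its last target. There are 200 camera calls.

## Task

One of the two bench holders has a steel column lying in its cradle. Lock that column in: press the black pad of that holder's sprung arm straight down until the catch snaps over it, then let go, so that the arm stays down by itself. Leave the column lying in its cradle and leave the arm of the empty holder up.

Things in the scene. Friction and masses are not known exactly. Their poses are not given: they have to be found in the camera images.
- holder_pad (a point): centre of the top of the black press pad (40 x 34 mm) at the front end of the sprung arm over the column. x along the arm from pad to hinge, z out of the pad. Arm up: 115 mm above the worktop, tilted 0.32 rad, front edge higher. Latched: level, 73 mm up, 11 mm further forward (away from the hinge). Hinge axis 135 mm behind it along x and 13 mm under the pad's face, 60 mm above the worktop
- holder_arm (a joint): hinge of that arm, rad: 0 = up, as its spring holds it; grows as the pad is pressed down. The catch snaps over at 0.32 (level); hard stop at 0.36, pad 5 mm lower: press past 0.335, then let go; it stays near 0.32 if caught and rises to 0 if not. Force at the pad 4 N at the top, a hump of 10 to 12 N near 0.25 (the catch giving way), 8 N past it, then the stop. Nothing is above the pad
- spare_arm (a joint): hinge of the same arm on the other, empty holder; same meaning, to stay up at 0. Each holder: aluminium base plate 214 x 60 mm, 10 mm thick, fixed to the worktop, grey cradle in the middle, steel arm hinged between two cheeks (72 mm high) at the rear, steel catch housing 52 mm high at the front (robot's side)
- column: steel chromatography column 190 mm long, tube 9 mm, ends 16 mm, lying loose and level along its own y axis across the cradle of its holder, under the raised arm, about 65 mm behind the pad; its top is 34 mm above the worktop. Origin at the middle of its length, on the underside, 18 mm above the worktop

How it is judged:
At the end, for the whole second after the job is handed in: the arm over the column is caught down (joint above 0.29 rad) with nothing pressing on it, the empty holder's arm is up (below 0.1 rad) and the column lies still in its cradle within 20 mm of where it was (value of joint holder_arm above 0.29 rad and value of joint spare_arm below 0.1 rad and distance of column from where it was at the start of the episode below 0.02 m and linear speed of column below 0.02 m/s); the robot touches nothing.
It fails at once if the empty holder's arm is pressed down (past 0.2 rad) (value of joint spare_arm above 0.2 rad).
It fails at once if the column is moved more than 30 mm from where it lay (distance of column from where it was at the start of the episode above 0.03 m).
It also fails if it takes over 32 s, if anything falls off the work surface, if the arm or the gripper's body presses on something with over 40 N, if the wrist force passes 120 N, or if a joint passes its speed limit or range.

## Working session

There is one attempt and no reset: what is moved stays moved. The work goes in short steps, Python scripts to look and compute and a tool call to move; the robot and the scene stay as the last step left them, time stands still between calls to the robot, and variables do not carry over. Pictures are saved under pics/ and viewed, at most 10 in all, crops included, and the job is handed in when it is done.

Besides the shell and the picture viewer there is one more tool, called in YAML: its name, and indented under it one key for each argument. play_rows: Moves the arm, as the interface text tells. Its arguments: {"type":"object","properties":{"steps":{"type":"array","items":{"type":"array","items":{"type":"number"}}},"squeeze":{"type":"number"}},"required":["steps"]}

```bash
mkdir -p pics; python3 - <<'E'
from bench import sensors, viewer, r
import cv2
s=sensors.read_state(); print(s)
for n in("scene","top"):
    cv2.imwrite(f"pics/{n}0.png",viewer.camera(n)); print(n,viewer.camera_model(n))
E
```

```text
{'time': 0.0, 'qpos': array([-1.2917115 ,  0.60013035, -0.00256421,  1.60012451,  0.00181035,
        0.94288912, -0.07981772]), 'joint_vel': array([ 9.58545681e-04, -1.14643731e-03,  7.50494505e-05, -1.91680276e-05,
        6.86887691e-04,  9.75168403e-04, -6.95035674e-04]), 'tau': array([-1.34863545e-03, -7.65054917e+01,  1.49602868e+00, -2.52360803e+01,
       -5.26376779e-02,  1.69710279e-02,  1.39489644e-04]), 'position': array([0.25237766, 0.67914987, 0.22575779]), 'tcp_rot': array([-5.55799017e-01, -3.09189726e+00,  2.42377197e-03]), 'ft_force': array([-0.07655954,  0.1630778 ,  0.25512182]), 'torque': array([-0.00960005,  0.04442482,  0.02917834]), 'finger_force': 0.0, 'grip_width': 1.0004178876270768}
scene {'fov_y': 43.692023854387706, 'cx': 315.9274198610587, 'cy': 226.10469992210707, 'R': array([[ 0.82348603, -0.56731124,  0.00535829],
       [-0.26167659, -0.38818528, -0.88365013],
       [ 0.50338466,  0.7262714 , -0.46811723]]), 't': array([-0.35742949,  0.31538706,  0.67032317])}
top {'fov_y': 43.22394786047601, 'cx': 320.18839088085423, 'cy': 242.82903052387343, 'R': array([[-9.95676947e-04, -9.99999461e-01, -2.94649887e-04],
       [-9.82678613e-01,  1.03303406e-03, -1.85315072e-01],
       [ 1.85315276e-01,  1.05032197e-04, -9.82679112e-01]]), 't': array([0.22444649, 0.60121569, 0.84943199])}
```

View pics/scene0.png

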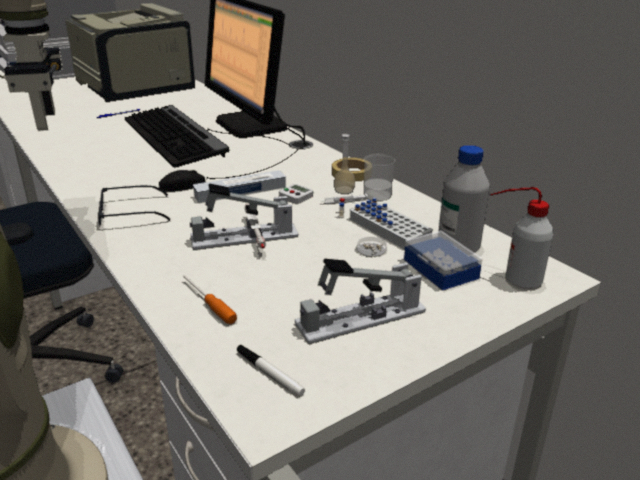

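View pics/top0.png

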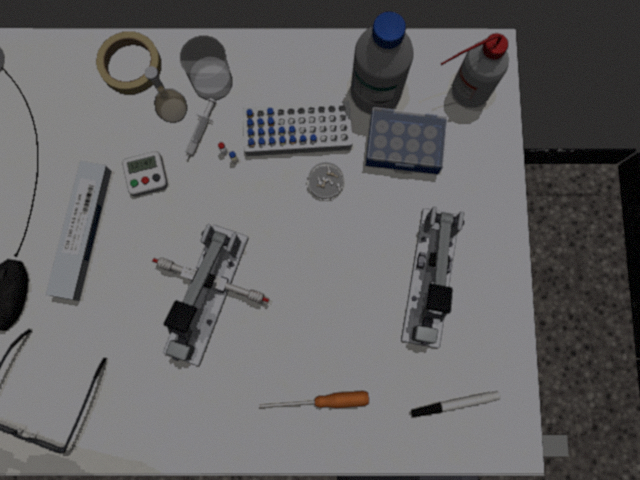

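The column (red ends) lies in the left holder: its pad is near (181,317) in the top view and (213,190) in the scene view. The right holder is empty. I'll enlarge both views.

```bash
python3 - <<'E'
import cv2,numpy as np
a=cv2.imread("pics/top0.png")[220:370,140:280]; b=cv2.imread("pics/scene0.png")[170:260,180:305]
a=cv2.resize(a,None,fx=4,fy=4,interpolation=2)[:600]; b=cv2.resize(b,None,fx=6,fy=6,interpolation=2)
cv2.imwrite("pics/ca.png",a); cv2.imwrite("pics/cb.png",b)
E
```

```text
(no output)
```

View pics/ca.png

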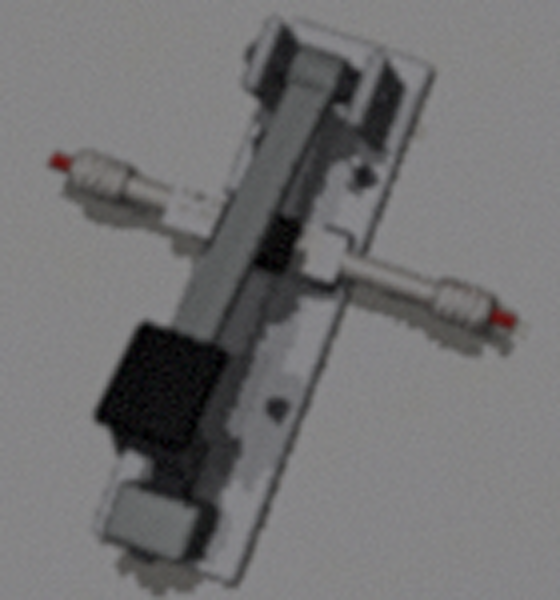

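View pics/cb.png

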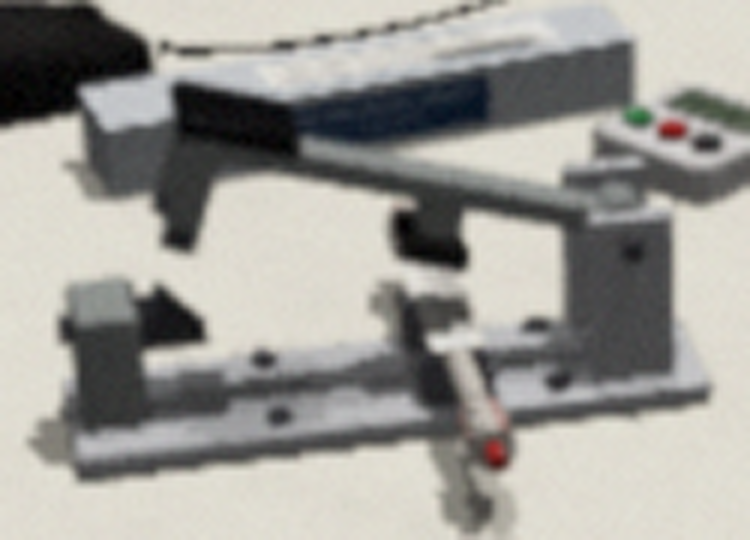

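In the top crop the pad centre is near (162,383), its corners being (140,322), (228,350), (185,447) and (97,415). The base plate's right edge runs (237,585)–(432,70). In the scene crop the pad's face centre is near (240,115).

```bash
cat > h.py <<'E'
import numpy as np
from bench import sensors, viewer
from scipy.spatial.transform import Rotation as Ro
def back(n,u,v,z):
    m=viewer.camera_model(n); f=240/np.tan(np.radians(m["fov_y"])/2)
    R,t=np.array(m["R"]),np.array(m["t"]); c=-R.T@t; d=R.T@[(u-m["cx"])/f,(v-m["cy"])/f,1]
    return c+d*(z-c[2])/d[2]
def tool(p): # world point -> mm in tool axes
    s=sensors.read_state(); return Ro.from_rotvec(s["tcp_rot"]).inv().apply(np.array(p)-s["position"])*1000
E
python3 - <<'E'
from h import *
T=lambda x,y,z: back("top",140+x/4,220+y/4,z)
p=T(162,383,.115); a,b=T(237,585,.01),T(432,70,.01); 
print("pad",p,"scene",back("scene",180+240/6,170+115/6,.115))
d=(b-a); print("len",np.linalg.norm(d)); d/=np.linalg.norm(d); print("dir",d,np.degrees(np.arctan2(d[1],d[0])))
for q in [(140,322),(228,350),(185,447),(97,415)]: print(T(*q,.115))
h=T(320,65,.072);e=h-p; print("hinge",h,np.linalg.norm(e[:2]),np.degrees(np.arctan2(e[1],e[0])))
print(Ro.from_rotvec(sensors.read_state()["tcp_rot"]).as_matrix(), tool(p))
E
```

```text
pad [0.48924435 0.41464963 0.115     ] scene [0.48774519 0.40575194 0.115     ]
len 0.21054200045469348
dir [ 0.94370527 -0.33078749  0.        ] -19.316579585944375
[0.51006791 0.4230634  0.115     ]
[0.5004583  0.39253224 0.115     ]
[0.46760364 0.40593353 0.115     ]
[0.47842404 0.43633183 0.115     ]
hinge [0.6084777  0.37125384 0.072     ] 0.1268849347578419 -19.999318353863853
[[-9.37406245e-01  3.48237569e-01 -3.56822868e-04]
 [ 3.48237725e-01  9.37405278e-01 -1.35339569e-03]
 [-1.36815584e-04 -1.39294075e-03 -9.99999020e-01]] [-314.13394022 -165.35205824  111.1125173 ]
```

The tool's y axis already lies across the arm, so no twist is needed. I'll close the fingers and move over the pad.

play_rows:
  steps:
    - [0,-40,-21,0,0]
    - [0,-80,-42,0,0]
    - [0,-120,-63,0,0]
    - [0,-160,-85,0,0]
    - [0,-200,-106,0,0]
  squeeze: 20

```text
time: 0.6
position: [0.4039, 0.5088, 0.2263]
tcp_rot: [-0.556, -3.092, 0.001]
ft_force: [0.9, 0.2, -0.5]
grip_width: 0.617
finger_force: 0.0
```

play_rows:
  steps:
    - [0,-40,-21,0,0]
    - [0,-80,-42,10,0]
    - [0,-115,-62,40,0]
    - [0,-115,-62,75,0]
    - [0,-115,-62,75,0]

```text
time: 1.1
position: [0.4883, 0.4094, 0.1476]
tcp_rot: [-0.559, -3.087, 0.009]
ft_force: [-0.7, -0.0, 0.9]
grip_width: 0.187
finger_force: 0.0
```

```bash
python3 - <<'E'
from h import *
import cv2
s=sensors.read_state(); print(s["time"],s["position"],s["ft_force"],s["grip_width"],tool([.489,.411,.115]))
a=viewer.camera("top")[200:380,110:300]; b=viewer.camera("scene")[110:260,170:320]
a=cv2.resize(a,(420,400),interpolation=2); b=cv2.resize(b,(380,400),interpolation=2)
import numpy as np
cv2.imwrite("pics/m1.png",np.hstack([a,b]))
E
```

```text
1.1 [0.48828765 0.40935971 0.14764645] [-0.68995808 -0.02342392  0.87139113] 0.18742904517738257 [-0.18826243  2.00377736 32.63338924]
```

View pics/m1.png

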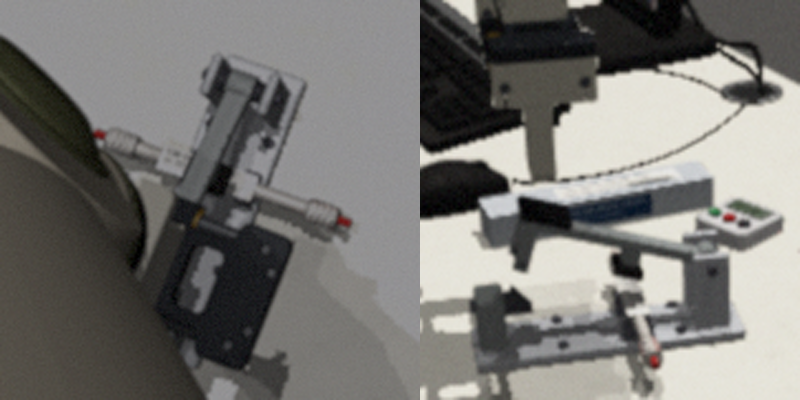

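The closed tips (540,182) stand just above the pad (545,210). I'll press, following the pad's arc forward.

play_rows:
  steps:
    - [0,0,2,10,0]
    - [0,0,2,20,0]
    - [0,1,2,26,0]
    - [0,3,2,32,0]
    - [0,4,2,36,0]

```text
time: 1.7
position: [0.4855, 0.4166, 0.1157]
tcp_rot: [-0.554, -3.092, -0.001]
ft_force: [-1.7, 0.5, 5.1]
grip_width: 0.005
finger_force: 2.4
```

play_rows:
  steps:
    - [0,1,0,5,0]
    - [0,3,0,10,0]
    - [0,4,0,15,0]
    - [0,5,0,20,0]
    - [0,6,0,24,0]

```text
time: 2.2
position: [0.4804, 0.4184, 0.0924]
tcp_rot: [0.555, 3.092, 0.002]
ft_force: [-1.8, -1.5, 12.6]
grip_width: 0.01
finger_force: 6.1
```

play_rows:
  steps:
    - [0,0,0,4,0]
    - [0,1,0,8,0]
    - [0,1,0,11,0]
    - [0,1,0,13,0]
    - [0,1,0,14,0]

```text
time: 2.7
position: [0.4788, 0.419, 0.078]
tcp_rot: [-0.554, -3.092, -0.001]
ft_force: [-3.9, 0.6, 8.1]
grip_width: 0.01
finger_force: 3.9
```

play_rows:
  steps:
    - [0,0,0,1,0]
    - [0,0,0,2,0]
    - [0,0,0,3,0]
    - [0,0,0,3,0]
    - [0,0,0,3,0]

```text
time: 3.2
position: [0.4787, 0.4191, 0.0758]
tcp_rot: [-0.554, -3.092, -0.002]
ft_force: [-5.3, -0.7, 13.6]
grip_width: 0.006
finger_force: 7.0
```

The force is rising against the stop (13.6 N), with the tips at 68 mm. I'll let go by going straight up.

play_rows:
  steps:
    - [0,0,0,-5,0]
    - [0,0,0,-15,0]
    - [0,0,0,-40,0]
    - [0,0,0,-80,0]
    - [0,0,0,-120,0]

```text
time: 3.7
position: [0.4794, 0.4176, 0.1955]
tcp_rot: [-0.556, -3.091, 0.002]
ft_force: [0.9, 0.3, -0.1]
grip_width: 0.004
finger_force: 0.0
```

play_rows:
  steps:
    - [0,40,20,0,0]
    - [0,80,40,0,0]
    - [0,120,60,0,0]
    - [0,120,60,0,0]
    - [0,120,60,0,0]

```text
time: 4.2
position: [0.387, 0.5168, 0.1946]
tcp_rot: [0.552, 3.093, -0.001]
ft_force: [0.8, -0.3, 1.0]
grip_width: 0.004
finger_force: 0.0
```

```bash
python3 - <<'E'
from h import *
import cv2
s=sensors.read_state(); print(s["time"],s["position"],s["ft_force"])
b=viewer.camera("scene")[140:350,170:440]
cv2.imwrite("pics/m2.png",cv2.resize(b,(770,599),interpolation=2))
E
```

```text
4.2 [0.38703792 0.51677553 0.19457476] [ 0.78860298 -0.31033049  1.00169977]
```

View pics/m2.png

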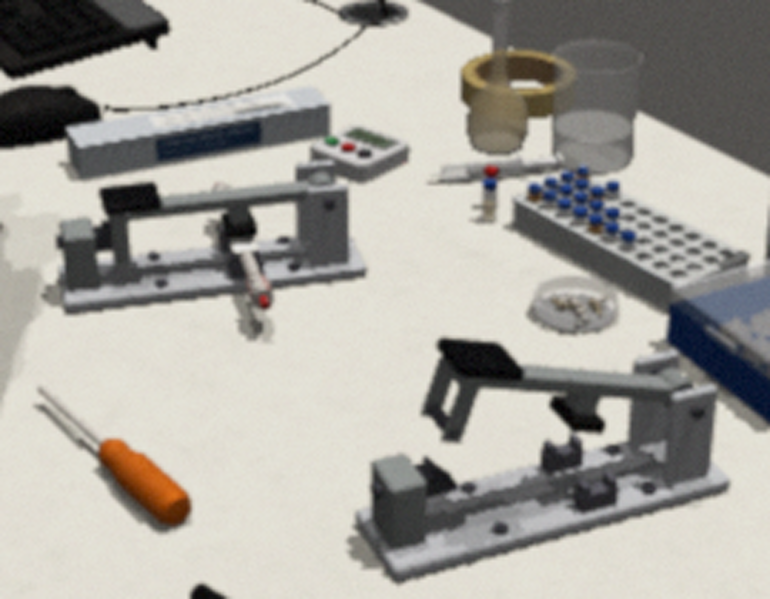

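The loaded holder's arm is level and latched (pad at (130,197)). The column is still in its cradle, the spare arm is up, and the robot is clear, so I'll hand in.

```bash
python3 -c "
from bench import r
print(r.job_done())"
```

```text
the job is handed in; nothing more can be done
None
```

The arm over the column is latched down by itself, the column is still in its cradle, the empty holder's arm is up, and I handed the job in at about 4 s; no verdict came back.

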